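# Drive the stuck end plug out of a pallet-truck roller

### The arm

A 7-joint arm with a two-finger parallel gripper is mounted at the origin on the work surface. World frame = base frame: x ahead of the robot, y to its left, z up, the work surface at z = 0. Lengths are in m, angles in rad, forces in N, time in s.
With the tool pointing down it reaches from about 0.425 to 0.925 m from the base axis. Payload 6.8 kg.
Tool frame: the origin (TCP) lies on the front face of the gripper's body, between the roots of the fingers; the fingertips stand 73 mm ahead of it and the grasp point (between the pads) lies 54 mm ahead of it; z points along the fingers, x is the direction in which the jaws open and shut, and the axes are right-handed (so a half turn about z gives the same grasp; the last joint's range is limited). The gripper opens to 85 mm and grips with 20 to 120 N. Pads are 22 mm wide; open, the fingers measure 114 mm over their backs; the gripper's body (76 mm by 85 mm) begins 54 mm behind the grasp point. The pads swing forward as they close: fully open they stand 13 mm farther back than shut.
Start: joints at [-1.327, 0.477, 0.022, 1.555, -0.011, 1.109, -0.083], TCP at [0.233, 0.634, 0.304] pointing down, gripper open.
Joint ranges: [-2.96, 2.96], [-0.34, 2.1], [-1.41, 1.46], [0.24, 2.44], [-1.37, 4.51], [0.17, 1.92], [-2.96, 2.96]. Speed limits (rad/s): [2.39, 2.39, 3.14, 3.14, 3.14, 3.14, 3.14].

### API

Orientations are given as a unit quaternion [w, x, y, z].
In Python, from station import get_obs, read_camera, hand_in gives the robot as it stands. The module is installed in compiled form; this text tells all that it offers.
- The arm moves only by the shell command python3 -m creep 'ROWS' [FORCE]. ROWS is JSON, a list that holds one entry, the list of rows, each a list of 7 numbers: the turn, a rotation vector about the tool's x, y, z in rad, then the shift along the tool's x, y, z in m, then the finger opening in m, from 0 to 0.0854. A call has 1 to 20 rows; each row shifts and turns the pose as measured when the row begins, along the tool's axes as they then stand; what a row does not reach is not made up. A row lasts 1/12 s, in which the tool goes at most 41.7 mm and 7.16 degrees, less where a joint would pass 70% of its speed; a pose out of reach is approached as far as the arm can. A call is refused whole if a number of a shift passes 0.0417 or a number of a turn 0.125, either way. A call with a gripper value outside its range is refused whole. The fingers move at their own pace and stop on an object; FORCE is the grip in N (left out, the last holds). Time passes only in rows, so rows that do not move let the fingers close. It gives the time, the measured TCP pose, the force and the opening at its end, in the units of the state.
- get_obs(): the state, without advancing time (a new reading comes with each control period).
- read_camera(name): name is "scene" or "top" or "wrist"; returns a dict with "color" (420x560x3 uint8, red, green, blue), "range_z" (420x560 float32, m along the optical axis (not along the pixel's ray), 0 where there is no reading), "fovy" (degrees; the focal length in pixels is half the picture's height over the tangent of half this angle, whatever the lens; pixels are square), "cx", "cy" (the principal point, pixels), "rvec" (rotation vector, rad) and "tvec" (3), from world to camera coordinates, as OpenCV has them. Camera axes: x right, y down, z forward; pixel columns grow to the right and rows downward; lengths in m; the calibration is good to about 2 mm. A picture is of the moment at which its call begins.
- hand_in(): hands the job in, once; it reports no verdict.
The state is a dict: "t": time; "q": joint angles; "joint_vel": joint speeds; "joint_torque": joint torques, N m; "eef_pos": TCP position; "tool_rot": TCP orientation; "contact_force": force on the tool from outside, world axes, zero at the start; "torque": the same for the moment, N m; "gripper_width": opening from 0.0 (shut) to 1.0 (fully open).
Only numpy, scipy, OpenCV 4.12 (cv2) and the standard library are available. Lean on these libraries where they do the work, as an engineer would, in place of code of your own. Each camera call takes 0.05 s, during which the arm holds its last target.

### The job

The brass end plug is stuck in the bore of the pallet-truck roller clamped on the push-out stand. Take the slim, square-headed drift from the rack, feel it into the eccentric guide bush on top and press it down gently until the plug drops out into the tray of the stand, then hang the drift back upright in its rack and let go; leave the thick round-headed drift where it hangs.

Things in the scene. Friction and masses are not known exactly. Their poses are not given: they have to be found in the camera images.
- stand: Push-out stand fixed to the bench; origin on the bench below the roller's axis, z up. A steel catch tray 150 x 150 mm (floor 5 mm thick, walls 22 mm high), four corner legs and a top plate 140 x 140 mm at 60 to 68 mm height. Clamped on it: a black roller, 80 mm in diameter, its top at 118 mm, axis upright, with a steel guide bush in its middle.
- stand_top (a point): Point on the roller's axis, level with the guide bush's flat upper face, 128 mm above the bench, the top of the stand. The bush (42 mm across, clamped) has a sharp-edged upright hole 21 mm wide and 30 mm long, whose middle lies 3 mm off this axis, each time in another unknown direction: the bush is eccentric. Look, or land lightly and feel about.
- bore_bottom (a point): Middle of the lower end of the roller's bore, 68 mm above the bench, open to the tray. The bore is 31.8 mm wide from here up to the bush, 30 mm higher. Three spring tabs in it grip the plug: sliding it takes a steady 6 to 16 N until its upper end is about 1 mm above this point; then it drops free.
- plug: Brass plug, a plain cylinder 30 mm in diameter and 28 mm long, 150 g, gripped in the roller's bore under the guide bush. Origin in the centre of its lower end, z along its axis. At the start its upper end is about 31 mm below the bush's upper face.
- drift: Slim drift (ejector rod), steel, 280 g, 113 mm long, hanging upright by its collar in a rack hole. Origin at the tip's centre (lowest point), z up. Rod 19.5 mm in diameter, 65 mm long, with a 1 mm tip chamfer; collar 44 mm in diameter from 65 to 73 mm; square head 24 x 24 mm (sides along x, y) from 73 to 113 mm. More than 40 N on plug, roller or stand mars them.
- drift_head (a point): Middle of the drift's square head, 93 mm above its tip; grip here (fingers may rest on the collar while pressing). With the collar down on the guide bush the tip stands 5 mm out of the bore's lower end, which frees the plug.
- fat_drift: The other drift, too thick for the bore, stays in the rack: rod 24 mm in diameter, 45 mm long, 44 mm collar, round head 34 mm in diameter; 85 mm long in all. Origin at its tip's centre. It may hang in either hole.
- rack: Plywood rack fixed to the bench: a plate 90 x 190 mm, its top 88 mm above the bench, on two end boards. Origin on the bench under its middle, z up; its two holes lie on its y axis.
- rack_hole_a (a point): Middle of one hole (30 mm in diameter) at the rack plate's top face, 45 mm to +y of the rack's middle.
- rack_hole_b (a point): Middle of the other hole (30 mm in diameter) at the rack plate's top face, 45 mm to -y of the rack's middle.
There are look-alikes about, which are no part of the job. What is shaped like the drift but blue, green or red is not meant.

How it is judged:
By the outcome, as a careful person would: the job done as asked, in the order asked, and still so for the second after the job is handed in, with the robot touching nothing.
It also fails if it takes over 72 s, if anything falls off the work surface, if the arm or the gripper's body presses on something with over 40 N, if the wrist force passes 120 N, or if a joint passes its speed limit or range.

## Working session

There is one attempt and no reset: what is moved stays moved. The work goes in short steps, Python scripts to look and compute and a shell command to move; the robot and the scene stay as the last step left them, time stands still between calls to the robot, and variables do not carry over. Pictures are saved under pics/ and viewed, and the job is handed in when it is done.

```bash
mkdir -p pics; cat > h.py <<'E'
import numpy as np, cv2
from station import get_obs, read_camera, hand_in
def snap(name,fn):
    c=read_camera(name); cv2.imwrite('pics/'+fn+'.png',c['color'][:,:,::-1]); np.savez('pics/'+fn+'.npz',**{k:np.array(v) for k,v in c.items()}); return c
def K(c):
    h=c['color'].shape[0]; f=h/2/np.tan(np.radians(float(c['fovy']))/2)
    return f
def cam(c):
    R=cv2.Rodrigues(np.array(c['rvec'],float))[0]; return R,np.array(c['tvec'],float).ravel()
def plane(c,u,v,z):
    R,t=cam(c);f=K(c); d=R.T@np.array([(u-c['cx'])/f,(v-c['cy'])/f,1]); o=-R.T@t
    return o+d*(z-o[2])/d[2]
def cloud(c):
    R,t=cam(c);f=K(c);Z=c['range_z'];v,u=np.mgrid[:Z.shape[0],:Z.shape[1]]
    P=np.stack([(u-c['cx'])/f*Z,(v-c['cy'])/f*Z,Z],-1); return (P-t)@R
def proj(c,p):
    R,t=cam(c);f=K(c);q=R@np.array(p)+t; return q[:2]/q[2]*f+[c['cx'],c['cy']]
def load(fn): return dict(np.load('pics/'+fn+'.npz'))
E
python3 - <<'E'
from h import *
o=get_obs();print(o)
for n in ['scene','top','wrist']:
    c=snap(n,n+'0'); print(n,c['fovy'],c['cx'],c['cy'],-cam(c)[0].T@cam(c)[1])
E
```

```text
{'t': 0.0, 'q': array([-1.32707335,  0.47779698,  0.02235197,  1.55646852, -0.01150808,
        1.1093093 , -0.08306274]), 'joint_vel': array([ 0.00022956, -0.00010757, -0.00082079,  0.00067915, -0.00116516,
        0.00048307,  0.00071539]), 'joint_torque': array([ 8.00603743e-05, -5.96431446e+01,  1.60795480e+00, -2.81200737e+01,
        1.24143870e-02,  9.22142935e-03,  1.33849625e-05]), 'eef_pos': array([0.23246015, 0.63320791, 0.30292072]), 'tool_rot': array([ 5.85142098e-04,  8.19928970e-01,  5.72464518e-01, -7.18876799e-04]), 'contact_force': array([-0.26090359, -0.72224759,  0.29804925]), 'torque': array([-0.00661047,  0.03318958,  0.01892111]), 'gripper_width': 1.0004808827616314}
scene 42.383708021695185 273.3030544814934 207.26460196108897 [1.19883718 0.02974806 1.00082354]
top 49.18386276774974 274.50149700817667 207.50443487487425 [ 0.42532167 -0.00913525  0.87733848]
wrist 61.806435003814414 282.1922062134977 206.39591976557057 [0.15350928 0.66225063 0.37326127]
```

View pics/scene0.png

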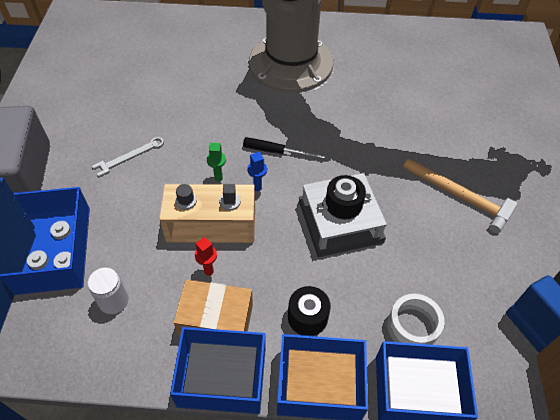

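View pics/top0.png

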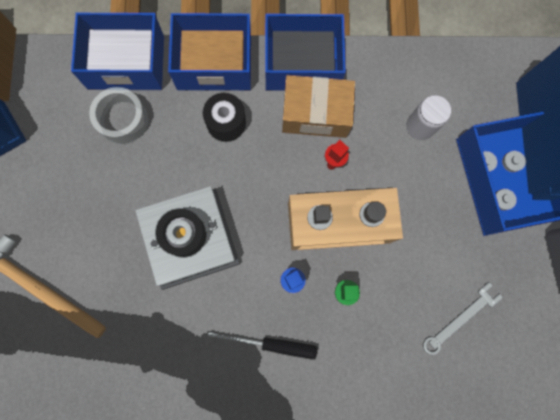

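View pics/wrist0.png

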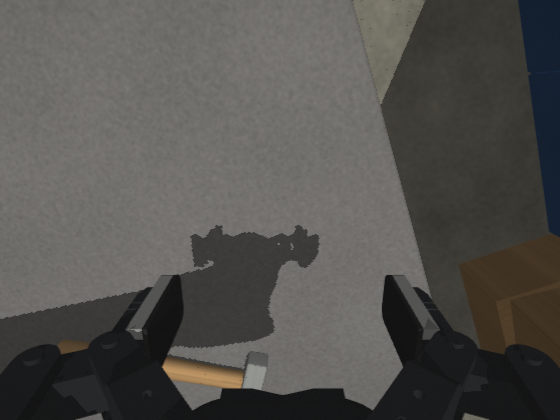

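The scene view shows the rack at (208,212), with the slim square head at (229,195), the round head at (185,195) and the stand at (343,205). In the top view the slim head is at (320,214), the fat one at (373,212), and the bush at (182,232) with brass visible through the hole. Red, green and blue decoys stand around the rack.

```bash
python3 - <<'E'
from h import *
for n in ['top0','scene0']:
    c=load(n);P=cloud(c)
    s=proj(c,[.42,-.09,.13]);print(n)
    # drift heads area: by height clusters
    ok=c['range_z']>0
    rgb=c['color'].astype(int)
    if n=='top0': boxes={'slim':(296,345,195,235),'fat':(350,395,195,235),'bush':(145,220,195,265)}
    else: boxes={'slim':(215,245,178,212),'fat':(168,203,178,212),'bush':(318,372,165,225)}
    for k,(a,b,d,e) in boxes.items():
        Q=P[d:e,a:b][ok[d:e,a:b]]
        h,ed=np.histogram(Q[:,2],bins=np.arange(.05,.2,.004)); print(k,[(round(ed[i],3),h[i]) for i in range(len(h)) if h[i]>8])
        zt=ed[np.where(h>15)[0][-1]]
        T=Q[np.abs(Q[:,2]-zt-.002)<.005]
        print('  top layer',len(T),T.mean(0),T[:,:2].min(0),T[:,:2].max(0), cv2.minAreaRect((T[:,:2]*1000).astype(np.float32)))
c=load('top0')
im=c['color'][185:280,130:410,::-1]
cv2.imwrite('pics/crop0.png',cv2.resize(im,None,fx=2.8,fy=2.8,interpolation=cv2.INTER_CUBIC))
E
```

```text
top0
slim [(np.float64(0.082), np.int64(50)), (np.float64(0.086), np.int64(1236)), (np.float64(0.09), np.int64(169)), (np.float64(0.094), np.int64(188)), (np.float64(0.098), np.int64(31)), (np.float64(0.102), np.int64(11)), (np.float64(0.11), np.int64(9)), (np.float64(0.114), np.int64(10)), (np.float64(0.126), np.int64(10)), (np.float64(0.13), np.int64(20)), (np.float64(0.134), np.int64(178)), (np.float64(0.138), np.int64(20))]
  top layer 172 [ 0.5496962  -0.0991275   0.13665002] [ 0.53785279 -0.11011014] [ 0.56147935 -0.08690171] ((549.665771484375, -98.49556732177734), (23.197607040405273, 23.607988357543945), 89.81842803955078)
fat [(np.float64(0.082), np.int64(51)), (np.float64(0.086), np.int64(1056)), (np.float64(0.09), np.int64(162)), (np.float64(0.094), np.int64(114)), (np.float64(0.098), np.int64(32)), (np.float64(0.106), np.int64(18)), (np.float64(0.114), np.int64(9)), (np.float64(0.118), np.int64(13)), (np.float64(0.122), np.int64(29)), (np.float64(0.126), np.int64(268)), (np.float64(0.13), np.int64(25))]
  top layer 250 [ 0.55471922 -0.18933304  0.12867873] [ 0.53903666 -
[... 2430 characters left out ...]
69)), (np.float64(0.074), np.int64(64)), (np.float64(0.078), np.int64(105)), (np.float64(0.082), np.int64(51)), (np.float64(0.086), np.int64(54)), (np.float64(0.09), np.int64(40)), (np.float64(0.094), np.int64(59)), (np.float64(0.098), np.int64(51)), (np.float64(0.102), np.int64(80)), (np.float64(0.106), np.int64(74)), (np.float64(0.11), np.int64(119)), (np.float64(0.114), np.int64(426)), (np.float64(0.118), np.int64(131)), (np.float64(0.122), np.int64(101)), (np.float64(0.126), np.int64(121))]
  top layer 213 [0.5225063  0.13491055 0.12651802] [0.5006288  0.11544621] [0.54293328 0.15447429] ((521.7787475585938, 135.02474975585938), (41.30728530883789, 39.738590240478516), 6.478989124298096)
```

View pics/crop0.png

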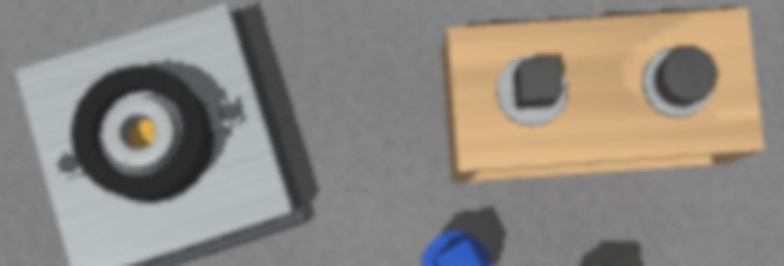

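```bash
python3 -m creep '[[[0,0,-0.1025,0,0,0,0.0854],[0,0,-0.1025,0,0,0,0.0854],[0,0,-0.1025,0,0,0,0.0854],[0,0,-0.1025,0,0,0,0.0854],[0,0,0,-0.0343,0.0227,0,0.0854],[0,0,0,-0.0343,0.0227,0,0.0854],[0,0,0,-0.0343,0.0227,0,0.0854],[0,0,0,-0.0343,0.0227,0,0.0854]]]' 40
cat > st.py <<'E'
from h import *
import sys
from scipy.spatial.transform import Rotation as Ro
def tool():
    o=get_obs();q=o['tool_rot'];return o,Ro.from_quat(q[[1,2,3,0]]).as_matrix()
def rep(target=None,yaw=None):
    o,R=tool()
    print('t',round(o['t'],2),'pos',o['eef_pos'].round(4),'q',o['q'].round(2),'F',o['contact_force'].round(1),'w',round(o['gripper_width'],3))
    y=np.degrees(np.arctan2(R[1,0],R[0,0])); print('yaw',y.round(2),'tilt z',R[:,2].round(4))
    if target is not None:
        d=R.T@(np.array(target)-o['eef_pos']);print('tool shift',d.round(4),np.linalg.norm(d).round(4))
    des=None
    # leveling+yaw rotvec
    yy=np.radians(y if yaw is None else yaw)
    D=np.array([[np.cos(yy),np.sin(yy),0],[np.sin(yy),-np.cos(yy),0],[0,0,-1]])
    print('rotvec',Ro.from_matrix(R.T@D).as_rotvec().round(4))
if __name__=='__main__':
    a=[float(x) for x in sys.argv[1:]]
    rep(a[:3] if len(a)>=3 else None,a[3] if len(a)>3 else None)
E
python3 st.py .604 .14 .303 93.5
```

```text
t: 0.82
eef_pos: [0.3258, 0.5075, 0.2986]
tool_rot: [-0.002, 0.671, 0.741, -0.003]
contact_force: [0.3, 0.3, -0.4]
gripper_width: 1.003
t 0.82 pos [0.3258 0.5075 0.2986] q [-1.06  0.37 -0.05  1.73  0.01  1.05  0.56] F [ 0.3  0.3 -0.4] w 1.003
yaw 95.71 tilt z [-0.008 -0.002 -1.   ]
tool shift [-0.3933  0.2402 -0.0059] 0.4609
rotvec [-0.0082  0.0014  0.0386]
```

```bash
python3 -m creep '[[[0,0,0.01,-0.0345,0.021,0,0.0854],[0,0,0.01,-0.0345,0.021,0,0.0854],[0,0,0,-0.0345,0.021,0,0.0854],[0,0,0,-0.0345,0.021,0,0.0854],[0,0,0,-0.0345,0.021,0,0.0854],[0,0,0,-0.0345,0.021,0,0.0854],[0,0,0,-0.0345,0.021,0,0.0854],[0,0,0,-0.0345,0.021,0,0.0854],[0,0,0,-0.0345,0.021,0,0.0854],[0,0,0,-0.0345,0.021,0,0.0854],[0,0,0,-0.0345,0.021,0,0.0854],[0,0,0,0,0,0,0.0854],[0,0,0,0,0,0,0.0854]]]'
python3 st.py .604 .14 .303 93.5
```

```text
t: 1.9
eef_pos: [0.5959, 0.1216, 0.2958]
tool_rot: [0.0, 0.684, 0.73, -0.006]
contact_force: [-0.4, 0.4, 0.2]
gripper_width: 1.002
t 1.9 pos [0.5959 0.1216 0.2958] q [-0.42  0.38  0.15  1.73 -0.06  1.04  1.38] F [-0.4  0.4  0.2] w 1.002
yaw 93.73 tilt z [-0.0078 -0.0084 -0.9999]
tool shift [ 0.0177  0.0092 -0.0074] 0.0213
rotvec [-0.0083  0.0079  0.004 ]
```

```bash
python3 -m creep '[[[-0.008,0.008,0,0,0.009,0,0.0854],[0,0,0,0,0,0,0.0854]]]'
python3 -c "
from h import *
c=snap('wrist','w1');print(proj(c,[.5208,.1355,.128]))"; python3 st.py
```

```text
t: 2.07
eef_pos: [0.6053, 0.1215, 0.2953]
tool_rot: [-0.0, 0.684, 0.729, 0.0]
contact_force: [-0.2, -0.2, 0.1]
gripper_width: 0.998
[311.78449221  88.52275885]
t 2.12 pos [0.6045 0.122  0.2952] q [-0.41  0.39  0.15  1.72 -0.07  1.04  1.39] F [ 0.2  0.3 -0.1] w 0.999
yaw 93.68 tilt z [-0.0016 -0.     -1.    ]
rotvec [-0.0016 -0.0001  0.    ]
```

View pics/w1.png

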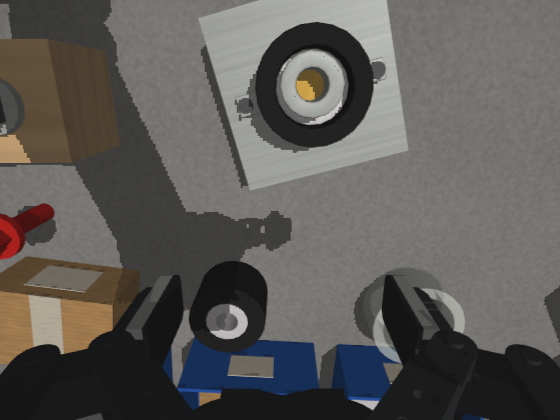

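The wrist view shows the bush ring at (312,86), with the hole slightly left of and above its middle and brass visible inside it. Next I fit the rims.

```bash
python3 - <<'E'
from h import *
c=load('w1');x0,y0=262,36
im=c['color'][y0:y0+100,x0:x0+100,::-1]
cv2.imwrite('pics/w1c.png',cv2.resize(im,None,fx=6,fy=6,interpolation=cv2.INTER_CUBIC))
E
```

```text
(no output)
```

View pics/w1c.png

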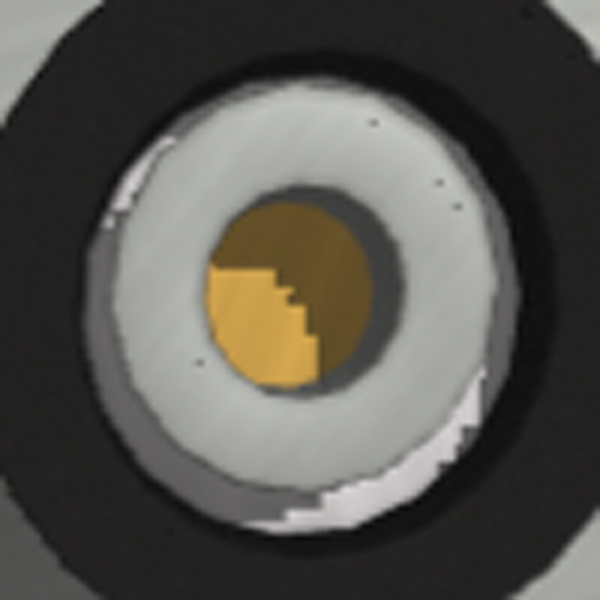

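```bash
cat > bush.py <<'E'
from h import *
import sys
def bush(fn,zz=.128,guess=(.5208,.1355,.128)):
    c=load(fn);u,v=proj(c,guess);x0,y0=int(u)-50,max(int(v)-50,0)
    im=c['color'][y0:y0+100,x0:x0+100]
    big=cv2.resize(im,None,fx=8,fy=8,interpolation=cv2.INTER_CUBIC).astype(int)
    r,g,b=big[...,0],big[...,1],big[...,2]
    m=((g>135)&(abs(r-b)<16)&(g>=r)&(g<205)).astype(np.uint8)*255
    m=cv2.morphologyEx(m,cv2.MORPH_OPEN,np.ones((9,9)))
    cs,h=cv2.findContours(m,cv2.RETR_CCOMP,cv2.CHAIN_APPROX_NONE)
    out={}
    for i,k in enumerate(cs):
        A=cv2.contourArea(k)
        if A<8000 : continue
        hull=cv2.convexHull(k)
        pts=np.array([plane(c,(p[0][0]+.5)/8-.5+x0,(p[0][1]+.5)/8-.5+y0,zz)[:2] for p in hull])
        ((cx,cy),ax,an)=cv2.fitEllipse((pts*1000).astype(np.float32))
        if max(ax)<60: print(fn,'hole' if h[0][i][3]>=0 else 'outer','c',round(cx,2),round(cy,2),'ax',np.round(ax,2))
    cv2.imwrite('pics/'+fn+'_m.png',m)
for f in sys.argv[1:]: bush(f)
E
python3 bush.py w1
```

```text
w1 outer c 518.22 135.68 ax [40.25 40.67]
w1 hole c 518.21 135.5 ax [22.19 22.36]
w1 outer c 495.61 104.91 ax [ 8.45 18.61]
```

```bash
python3 -m creep '[[[0,0,0,-0.035,0,0,0.0854],[0,0,0,-0.035,0,0,0.0854],[0,0,0,0,0,0,0.0854]]]'
python3 -c "
from h import *
c=snap('wrist','w2')"; python3 bush.py w2; python3 st.py .604 -.1 .3 93.5
```

```text
t: 2.37
eef_pos: [0.6079, 0.0582, 0.2945]
tool_rot: [-0.002, 0.679, 0.734, 0.0]
contact_force: [0.6, -1.8, -0.8]
gripper_width: 1.002
w2 outer c 543.28 168.91 ax [16.35 28.59]
w2 outer c 518.32 135.36 ax [40.12 40.49]
w2 hole c 518.33 135.17 ax [22.05 22.81]
t 2.42 pos [0.6077 0.0619 0.2945] q [-0.33  0.38  0.16  1.73 -0.08  1.03  1.52] F [-0.6  1.5 -0.1] w 1.0
yaw 94.62 tilt z [-0.0033  0.0052 -1.    ]
tool shift [-0.161  -0.0167 -0.0064] 0.162
rotvec [-0.0029 -0.0054  0.0196]
```

```bash
python3 -m creep '[[[0,0,0.02,-0.0405,-0.003,0,0.0854],[0,0,0,-0.0405,-0.003,0,0.0854],[0,0,0,-0.0405,-0.003,0,0.0854],[0,0,0,-0.037,-0.003,0,0.0854],[0,0,0,0,0,0,0.0854],[0,0,0,0,0,0,0.0854]]]'
python3 -c "
from h import *
c=snap('wrist','w3')"; python3 st.py .604 -.1 .3 93.5
```

```text
t: 2.92
eef_pos: [0.6074, -0.0855, 0.2927]
tool_rot: [-0.006, 0.677, 0.736, 0.004]
contact_force: [0.6, 0.8, 0.5]
gripper_width: 0.998
t 2.97 pos [ 0.6072 -0.0862  0.2927] q [-0.11  0.39  0.21  1.73 -0.1   1.03  1.78] F [-0.1 -1.2 -0.1] w 1.0
yaw 94.7 tilt z [-0.0035  0.0117 -0.9999]
tool shift [-0.0134 -0.0044 -0.0074] 0.016
rotvec [-0.0027 -0.0119  0.021 ]
```

View pics/w3.png

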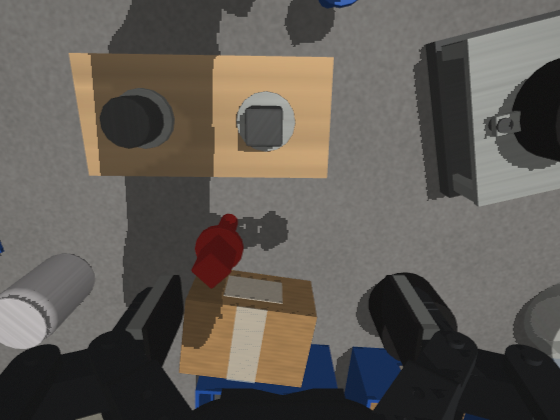

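Here the slim drift's square head is at (264,126) on its light collar, in the rack hole on the right. The fat one is at (133,121), and the rack edges run nearly parallel to the image.

```bash
python3 - <<'E'
from h import *
c=load('w3');x0,y0=225,80
im=c['color'][y0:y0+80,x0:x0+80]
big=cv2.resize(im,None,fx=8,fy=8,interpolation=cv2.INTER_CUBIC)
cv2.imwrite('pics/w3c.png',big[:,:,::-1])
Z=cloud(c)
g=c['color'].astype(int).sum(2)
top=(np.abs(Z[...,2]-.136)<.006); m=np.zeros_like(top);m[y0:y0+80,x0:x0+80]=top[y0:y0+80,x0:x0+80]
P=Z[m];print(len(P),P.mean(0),cv2.minAreaRect((P[:,:2]*1000).astype(np.float32)))
E
```

```text
1438 [ 0.54752327 -0.09988815  0.13610542] ((548.0341186523438, -100.13409423828125), (24.049901962280273, 23.73322868347168), 4.720100402832031)
```

View pics/w3c.png

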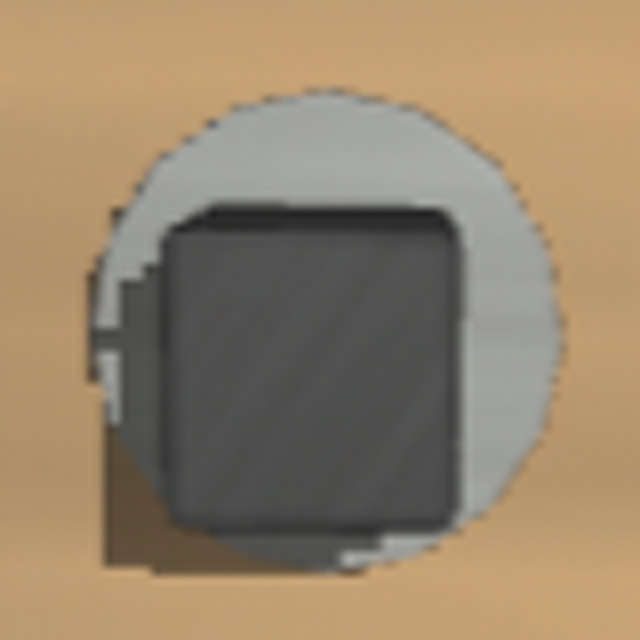

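```bash
python3 -m creep '[[[-0.003,-0.012,0,-0.0093,-0.03,0.02,0.0854],[0,0,0,-0.0093,-0.03,0.02,0.0854],[0,0,0,0,0,0,0.0854],[0,0,0,0,0,0,0.0854]]]'
python3 - <<'E'
from h import *
c=snap('wrist','w4')
Z=cloud(c);u,v=proj(c,[.548,-.1,.136]);print(u,v)
top=(np.abs(Z[...,2]-.136)<.006)&(np.hypot(Z[...,0]-.548,Z[...,1]+.1)<.03)
P=Z[top];print(len(P),P.mean(0),cv2.minAreaRect((P[:,:2]*1000).astype(np.float32)))
E
python3 st.py .548 -.1 .24 94.7
```

```text
t: 3.3
eef_pos: [0.5487, -0.1002, 0.2513]
tool_rot: [-0.0, 0.673, 0.74, 0.002]
contact_force: [1.0, 0.4, 0.6]
gripper_width: 1.002
281.66352748800705 239.37670242043362
1656 [ 0.54633317 -0.1000865   0.13582394] ((547.4805297851562, -99.97311401367188), (24.11039161682129, 23.95528793334961), 3.006340503692627)
t 3.35 pos [ 0.5483 -0.1002  0.251 ] q [-0.09  0.35  0.2   1.9  -0.09  0.9   1.82] F [-1.6 -0.3 -0.7] w 1.001
yaw 95.47 tilt z [ 0.0011  0.0032 -1.    ]
tool shift [ 0.0002 -0.0003  0.011 ] 0.011
rotvec [ 0.0014 -0.0031  0.0134]
```

View pics/w4.png

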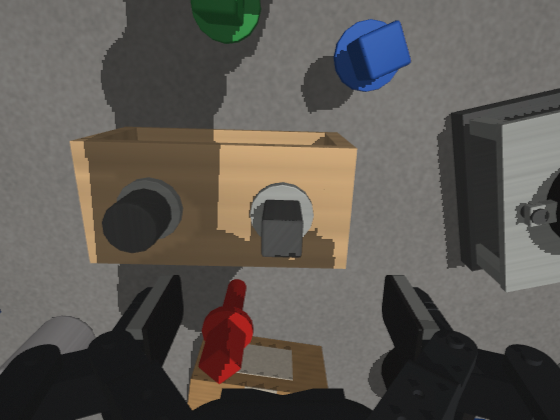

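```bash
python3 -m creep '[[[0.001,-0.003,0.013,0,0,0.03,0.0854],[0,0,0,0,0,0.03,0.0854],[0,0,0,0,0,0.01,0.0854],[0,0,0,0,0,0.0,0.0854]]]' 40
python3 st.py .548 -.1 .171 94.7
```

```text
t: 3.68
eef_pos: [0.5546, -0.0934, 0.1827]
tool_rot: [0.003, 0.674, 0.739, 0.004]
contact_force: [-0.9, -0.5, 0.0]
gripper_width: 1.003
t 3.68 pos [ 0.5546 -0.0934  0.1827] q [-0.09  0.44  0.18  1.95 -0.12  0.75  1.83] F [-0.9 -0.5  0. ] w 1.003
yaw 95.24 tilt z [ 0.0101  0.0023 -0.9999]
tool shift [-0.006  -0.0073  0.0116] 0.015
rotvec [ 0.0102 -0.0015  0.0093]
```

```bash
python3 - <<'E'
from h import *
a=load('w3');b=load('w4')
def M(c):
    R,t=cam(c);f=K(c);return np.array([[f,0,c['cx']],[0,f,c['cy']],[0,0,1]])@np.c_[R,t]
def topc(c):
    Z=cloud(c);m=((np.abs(Z[...,2]-.136)<.004)&(np.hypot(Z[...,0]-.548,Z[...,1]+.1)<.03)).astype(np.uint8)
    k=max(cv2.findContours(m,cv2.RETR_EXTERNAL,cv2.CHAIN_APPROX_NONE)[0],key=cv2.contourArea)
    return np.array(cv2.minAreaRect(k)[0])
X=cv2.triangulatePoints(M(a),M(b),topc(a).reshape(2,1),topc(b).reshape(2,1));print((X[:3]/X[3]).ravel())
E
```

```text
[ 0.54800445 -0.10001427  0.13223397]
```

```bash
python3 -m creep '[[[0.01,-0.0015,0.009,-0.006,-0.007,0,0.0854],[0,0,0,0,0,0.006,0.0854],[0,0,0,0,0,0.0,0.0854]]]' 40
python3 st.py .548 -.1 .171 94.7
```

```text
t: 3.93
eef_pos: [0.5502, -0.0987, 0.1787]
tool_rot: [0.001, 0.676, 0.736, 0.001]
contact_force: [-0.2, 0.4, -0.6]
gripper_width: 0.998
t 3.93 pos [ 0.5502 -0.0987  0.1787] q [-0.08  0.45  0.19  1.96 -0.12  0.75  1.83] F [-0.2  0.4 -0.6] w 0.998
yaw 94.86 tilt z [ 2.1e-03  2.0e-04 -1.0e+00]
tool shift [-0.0011 -0.0024  0.0077] 0.0081
rotvec [ 0.0021 -0.0001  0.0028]
```

```bash
python3 -m creep '[[[0.002,0,0.003,-0.001,-0.0024,0.004,0.0854],[0,0,0,0,0,0.004,0.0854],[0,0,0,0,0,0.0,0.0854]]]' 40
python3 st.py .548 -.1 .171 94.7
```

```text
t: 4.18
eef_pos: [0.5492, -0.1006, 0.1726]
tool_rot: [0.002, 0.678, 0.735, 0.001]
contact_force: [-0.9, 1.1, -0.4]
gripper_width: 1.0
t 4.18 pos [ 0.5492 -0.1006  0.1726] q [-0.08  0.45  0.19  1.96 -0.12  0.73  1.83] F [-0.9  1.1 -0.4] w 1.0
yaw 94.62 tilt z [ 4.6e-03 -3.0e-04 -1.0e+00]
tool shift [ 0.0007 -0.0012  0.0016] 0.0021
rotvec [ 0.0045  0.0006 -0.0013]
```

Close on the head.

```bash
python3 -m creep '[[[0.0045,0,0,0.0005,-0.001,0.001,0.05],[0,0,0,0,0,0,0.03],[0,0,0,0,0,0,0.02],[0,0,0,0,0,0,0.015],[0,0,0,0,0,0,0.015],[0,0,0,0,0,0,0.015],[0,0,0,0,0,0,0.015],[0,0,0,0,0,0,0.015],[0,0,0,0,0,0,0.015]]]' 60
python3 st.py .548 -.1 .171 94.7; python3 -c "
from h import *
c=snap('wrist','w5')"
```

```text
t: 4.93
eef_pos: [0.5485, -0.1004, 0.1723]
tool_rot: [0.001, 0.678, 0.735, 0.0]
contact_force: [0.3, 0.9, 0.1]
gripper_width: 0.274
t 4.93 pos [ 0.5485 -0.1004  0.1723] q [-0.08  0.45  0.19  1.96 -0.12  0.74  1.83] F [0.3 0.9 0.1] w 0.274
yaw 94.59 tilt z [ 1.1e-03 -6.0e-04 -1.0e+00]
tool shift [ 0.0004 -0.0005  0.0013] 0.0015
rotvec [ 0.001   0.0007 -0.0019]
```

View pics/w5.png

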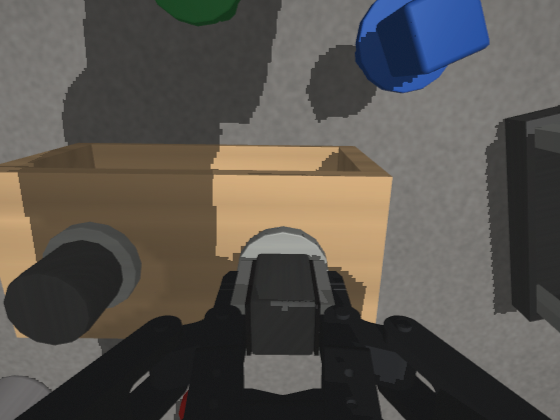

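```bash
python3 -m creep '[[[0,0,0,0,0,-0.015,0.01],[0,0,0,0,0,-0.015,0.01],[0,0,0,0,0,-0.015,0.01]]]' 80
python3 st.py .548 -.1 .25 94.7
```

```text
t: 5.23
eef_pos: [0.5454, -0.0998, 0.2142]
tool_rot: [-0.003, 0.678, 0.735, -0.003]
contact_force: [0.0, 0.8, -2.5]
gripper_width: 0.269
t 5.23 pos [ 0.5454 -0.0998  0.2142] q [-0.09  0.39  0.2   1.94 -0.1   0.83  1.82] F [ 0.   0.8 -2.5] w 0.269
yaw 94.62 tilt z [-8.9e-03 -3.0e-04 -1.0e+00]
tool shift [-0.0003  0.0022 -0.0359] 0.0359
rotvec [-0.0089 -0.0005 -0.0014]
```

```bash
python3 -m creep '[[[-0.009,0,0,0,0.0025,-0.01,0.01],[0,0,0,0,0,-0.015,0.01],[0,0,0,0,0,-0.015,0.01],[-0.008,0,0,0,0.003,-0.02,0.01],[0,0,0,0,0,-0.02,0.01],[0,0,0,0,0,-0.01,0.01],[0,0,0,0,0,0,0.01]]]' 80
python3 st.py .548 -.1 .31 94.7; python3 -c "
from h import *
c=snap('scene','s6');c=snap('wrist','w6')"
```

```text
t: 5.82
eef_pos: [0.5501, -0.0992, 0.3079]
tool_rot: [0.003, 0.678, 0.735, 0.004]
contact_force: [1.0, 0.2, -2.3]
gripper_width: 0.271
t 5.82 pos [ 0.5501 -0.0992  0.3079] q [-0.11  0.28  0.22  1.85 -0.07  1.01  1.79] F [ 1.   0.2 -2.3] w 0.271
yaw 94.63 tilt z [ 0.0087  0.0015 -1.    ]
tool shift [-0.0007 -0.0022 -0.0021] 0.0031
rotvec [ 0.0088 -0.0008 -0.0013]
```

View pics/s6.png

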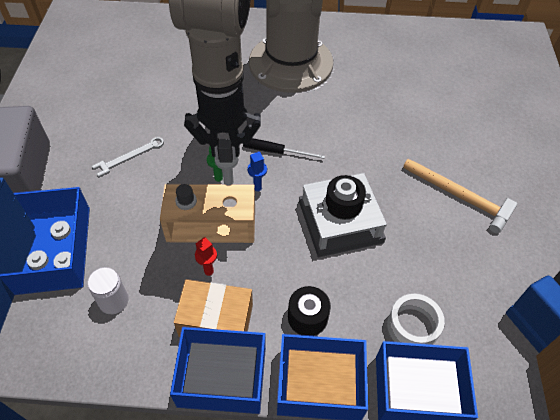

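View pics/w6.png

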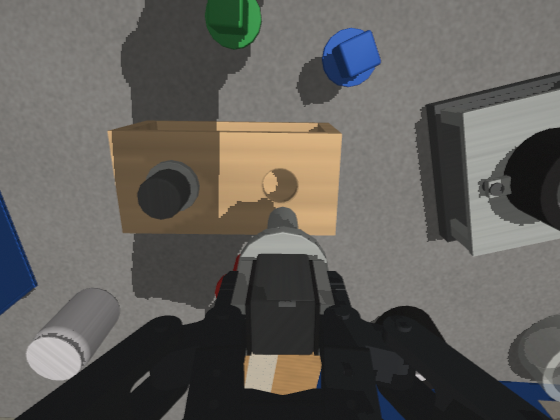

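The wrist view shows the freed rack hole at (280,185) and the rod tip below the gripper at (282,213). I measure the hole for the return trip.

```bash
python3 - <<'E'
from h import *
c=load('w6');x0,y0=250,155
im=c['color'][y0:y0+60,x0:x0+60]
cv2.imwrite('pics/w6c.png',cv2.resize(im,None,fx=8,fy=8,interpolation=cv2.INTER_CUBIC)[:,:,::-1])
Z=cloud(c)
m=(Z[...,2]<.078)&(np.hypot(Z[...,0]-.548,Z[...,1]+.1)<.03)
m=m.astype(np.uint8)
cs=cv2.findContours(m,cv2.RETR_EXTERNAL,cv2.CHAIN_APPROX_NONE)[0]
for k in cs:
    if cv2.contourArea(k)<80: continue
    pts=np.array([plane(c,*p[0],.088)[:2] for p in cv2.convexHull(k)])*1000
    print(cv2.fitEllipse(pts.astype(np.float32)),cv2.fitEllipse(k))
E
```

```text
((543.1450805664062, -101.01761627197266), (21.184097290039062, 29.124893188476562), 179.5575714111328) ((280.0390930175781, 181.13385009765625), (23.397859573364258, 33.5252685546875), 94.57936096191406)
```

View pics/w6c.png

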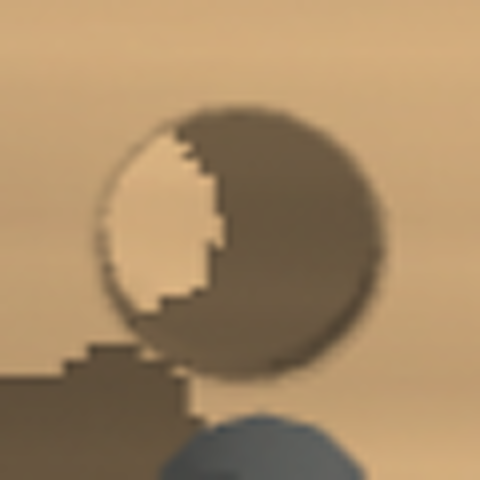

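```bash
python3 - <<'E'
from h import *
c=load('w6')
print('hole',plane(c,279.9,184.9,.088), [plane(c,250+(x+.5)/8-.5,155+(y+.5)/8-.5,.088)[:2].round(4) for x,y in ((100,243),(386,243),(243,107),(243,380))])
E
python3 st.py .5185 .1352 .31 94.6
```

```text
hole [ 0.5461449  -0.10103291  0.088     ] [array([ 0.5474, -0.1162]), array([ 0.545 , -0.0858]), array([ 0.5314, -0.1021]), array([ 0.5615, -0.0998])]
t 5.92 pos [ 0.5492 -0.099   0.3058] q [-0.11  0.28  0.22  1.85 -0.07  1.01  1.79] F [-0.6  0.  -3. ] w 0.27
yaw 94.63 tilt z [ 0.0054  0.0016 -1.    ]
tool shift [ 0.2359 -0.0117 -0.004 ] 0.2363
rotvec [ 0.0055 -0.0012  0.0005]
```

```bash
python3 -m creep '[[[0.005,0,0,0.03,-0.002,0,0.01],[0,0,0,0.035,-0.002,0,0.01],[0,0,0,0.035,-0.002,0,0.01],[0,0,0,0.035,-0.002,0,0.01],[0,0,0,0.035,-0.002,0,0.01],[0,0,0,0.03,-0.002,0,0.01],[0,0,0,0.025,0,0,0.01],[0,0,0,0,0,0,0.01],[0,0,0,0,0,0,0.01]]]' 80
python3 st.py .5188 .1353 .30 94.6; python3 -c "
from h import *
c=snap('wrist','w7')"
```

```text
t: 6.67
eef_pos: [0.5121, 0.1311, 0.2907]
tool_rot: [-0.005, 0.68, 0.733, -0.009]
contact_force: [-0.6, -1.6, -3.5]
gripper_width: 0.272
t 6.67 pos [0.5121 0.1311 0.2907] q [-0.45  0.26  0.09  1.91 -0.03  0.99  1.31] F [-0.6 -1.6 -3.5] w 0.272
yaw 94.35 tilt z [-0.0199 -0.0054 -0.9998]
tool shift [ 0.0036  0.0068 -0.0094] 0.0122
rotvec [-0.0202  0.0038 -0.0045]
```

View pics/w7.png

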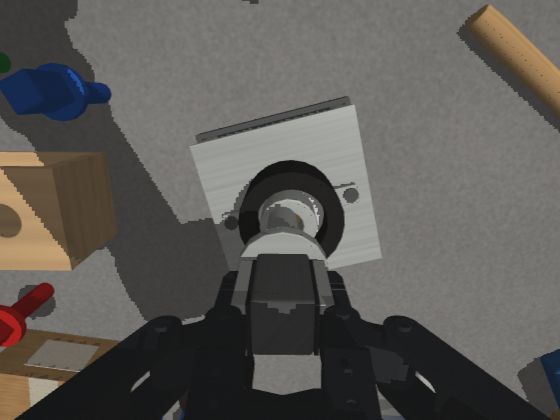

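```bash
python3 -m creep '[[[-0.02,0.004,-0.004,0.003,0.006,0,0.01],[0,0,0,0,0,0,0.01],[0,0,0,0,0,0,0.01]]]' 80
python3 st.py .5188 .1353 .29 94.6; python3 -c "
from h import *
c=snap('wrist','w8')
im=c['color'][170:270,230:350,::-1]
cv2.imwrite('pics/w8c.png',cv2.resize(im,None,fx=6,fy=6,interpolation=cv2.INTER_CUBIC))
c=snap('scene','s8')
u,v=proj(c,[.52,.135,.14]);print(u,v);u=int(u);v=int(v)
im=c['color'][v-60:v+40,u-50:u+50,::-1]
cv2.imwrite('pics/s8c.png',cv2.resize(im,None,fx=6,fy=6,interpolation=cv2.INTER_CUBIC))
"
```

```text
t: 6.97
eef_pos: [0.518, 0.1324, 0.2884]
tool_rot: [-0.0, 0.679, 0.734, -0.001]
contact_force: [0.2, 0.4, -2.3]
gripper_width: 0.272
t 6.97 pos [0.518  0.1324 0.2884] q [-0.45  0.26  0.09  1.91 -0.03  0.97  1.31] F [ 0.2  0.4 -2.3] w 0.272
yaw 94.41 tilt z [-1.5e-03 -8.0e-04 -1.0e+00]
tool shift [ 0.0028  0.001  -0.0016] 0.0034
rotvec [-0.0016  0.0006 -0.0033]
346.3366146874566 181.8951372019203
```

View pics/w8c.png

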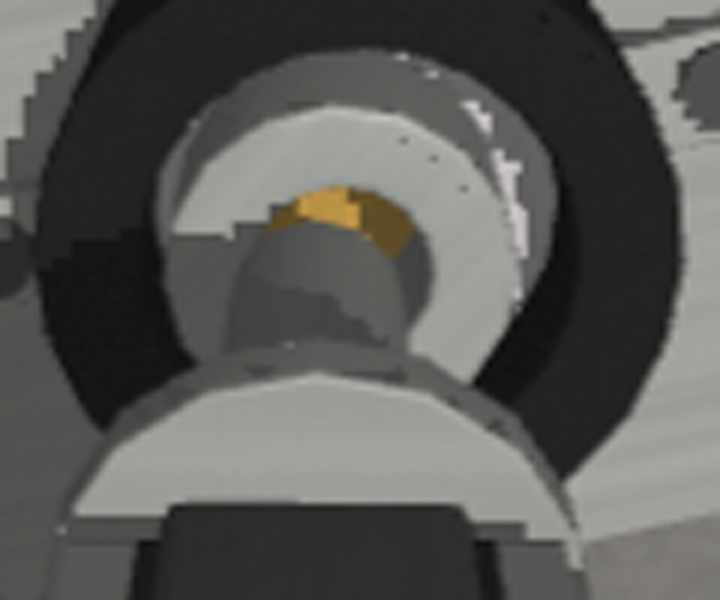

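View pics/s8c.png

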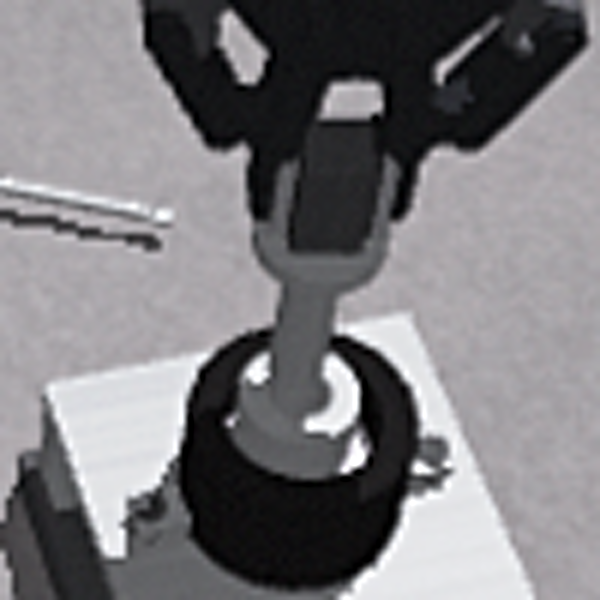

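```bash
python3 - <<'E'
from h import *
c=load('w8')
f=lambda x,y,z:plane(c,230+(x+.5)/6-.5,170+(y+.5)/6-.5,z).round(4)
print('tip back',f(325,222,.139),'l',f(235,290,.139),'r',f(412,290,.139))
print('hole back',f(343,187,.128),'r',f(432,270,.128))
E
python3 bush.py w8 | head; python3 st.py .5188 .1353 .29 94.6|tail -2
```

```text
tip back [0.5082 0.1328 0.139 ] l [0.5169 0.1234 0.139 ] r [0.5154 0.1431 0.139 ]
hole back [0.5075 0.1348 0.128 ] r [0.5168 0.146  0.128 ]
w8 outer c 517.39 135.78 ax [39.08 40.22]
tool shift [ 0.0028  0.001  -0.0014] 0.0033
rotvec [-0.0015  0.0005 -0.0036]
```

```bash
python3 -m creep '[[[-0.0015,0.0005,-0.003,0.0023,0.001,0.003,0.01],[0,0,0,0,0,0,0.01],[0,0,0,0,0,0,0.01]]]' 80
python3 st.py .5187 .1348 .274 94.6
```

```text
t: 7.32
eef_pos: [0.5194, 0.1334, 0.2856]
tool_rot: [0.0, 0.679, 0.734, 0.0]
contact_force: [-0.5, -0.1, -1.4]
gripper_width: 0.271
t 7.32 pos [0.5194 0.1334 0.2856] q [-0.45  0.27  0.09  1.91 -0.03  0.96  1.31] F [-0.5 -0.1 -1.4] w 0.271
yaw 94.43 tilt z [ 9.e-04 -0.e+00 -1.e+00]
tool shift [ 0.0014 -0.0006  0.0116] 0.0117
rotvec [ 0.0009  0.0001 -0.003 ]
```

```bash
python3 -m creep '[[[0.001,0,-0.003,0.0018,-0.0006,0.003,0.01],[0,0,0,0,0,0.002,0.01],[0,0,0,0,0,0,0.01]]]' 80
python3 st.py .5187 .1348 .274 94.6
```

```text
t: 7.57
eef_pos: [0.5187, 0.1351, 0.2803]
tool_rot: [0.0, 0.678, 0.735, 0.0]
contact_force: [-0.6, -0.8, -3.0]
gripper_width: 0.273
t 7.57 pos [0.5187 0.1351 0.2803] q [-0.45  0.27  0.09  1.92 -0.03  0.95  1.31] F [-0.6 -0.8 -3. ] w 0.273
yaw 94.59 tilt z [ 1.e-04 -0.e+00 -1.e+00]
tool shift [-0.0003  0.      0.0063] 0.0063
rotvec [ 0.0001  0.     -0.0003]
```

```bash
python3 -m creep '[[[0,0,0,-0.0003,0,0.002,0.01],[0,0,0,0,0,0.002,0.01],[0,0,0,0,0,0.001,0.01]]]' 80
python3 st.py .5187 .1348 .27 94.6
```

```text
t: 7.82
eef_pos: [0.5186, 0.1349, 0.2748]
tool_rot: [0.0, 0.678, 0.735, 0.0]
contact_force: [-0.5, 0.4, -2.6]
gripper_width: 0.271
t 7.82 pos [0.5186 0.1349 0.2748] q [-0.45  0.28  0.09  1.92 -0.03  0.94  1.31] F [-0.5  0.4 -2.6] w 0.271
yaw 94.61 tilt z [ 1.e-04  1.e-04 -1.e+00]
tool shift [-0.0001  0.      0.0048] 0.0048
rotvec [ 0.0001 -0.0001  0.0002]
```

Tip appears to be entering the hole: no contact force where the face would be. Continue.

```bash
python3 -m creep '[[[0,0,0,0,0,0.002,0.01],[0,0,0,0,0,0.002,0.01],[0,0,0,0,0,0.001,0.01]]]' 80
python3 st.py .5187 .1349 .26 94.6
```

```text
t: 8.07
eef_pos: [0.5186, 0.1349, 0.2692]
tool_rot: [-0.0, 0.678, 0.735, -0.0]
contact_force: [-0.3, -0.1, -3.1]
gripper_width: 0.269
t 8.07 pos [0.5186 0.1349 0.2692] q [-0.45  0.29  0.09  1.93 -0.03  0.93  1.31] F [-0.3 -0.1 -3.1] w 0.269
yaw 94.61 tilt z [-0. -0. -1.]
tool shift [-0.      0.0001  0.0092] 0.0092
rotvec [-0.      0.      0.0002]
```

```bash
python3 -m creep '[[[0,0,0,0,0,0.003,0.01],[0,0,0,0,0,0.003,0.01],[0,0,0,0,0,0.003,0.01],[0,0,0,0,0,0.003,0.01],[0,0,0,0,0,0.003,0.01]]]' 80
python3 st.py .5187 .1349 .246 94.6
```

```text
t: 8.48
eef_pos: [0.5188, 0.135, 0.253]
tool_rot: [0.0, 0.678, 0.735, 0.0]
contact_force: [-0.7, 0.4, -2.6]
gripper_width: 0.275
t 8.48 pos [0.5188 0.135  0.253 ] q [-0.44  0.31  0.09  1.95 -0.03  0.89  1.31] F [-0.7  0.4 -2.6] w 0.275
yaw 94.61 tilt z [ 6.e-04  2.e-04 -1.e+00]
tool shift [-0.     -0.0001  0.007 ] 0.007
rotvec [ 0.0006 -0.0002  0.0001]
```

```bash
for i in 1 ; do python3 -m creep '[[[0,0,0,0,0,0.002,0.01],[0,0,0,0,0,0.002,0.01],[0,0,0,0,0,0.002,0.01],[0,0,0,0,0,0.001,0.01]]]' 80; done
python3 st.py .5187 .1349 .246 94.6
```

```text
t: 8.82
eef_pos: [0.5191, 0.135, 0.2456]
tool_rot: [0.0, 0.678, 0.735, 0.0]
contact_force: [-2.3, -0.6, 8.1]
gripper_width: 0.269
t 8.82 pos [0.5191 0.135  0.2456] q [-0.44  0.32  0.09  1.95 -0.04  0.87  1.31] F [-2.3 -0.6  8.1] w 0.269
yaw 94.6 tilt z [ 7.e-04  2.e-04 -1.e+00]
tool shift [-0.     -0.0004 -0.0004] 0.0005
rotvec [ 0.0007 -0.0002  0.    ]
```

```bash
python3 -m creep '[[[0.0007,0,0,0,-0.0004,0.002,0.01],[0,0,0,0,0,0.002,0.01],[0,0,0,0,0,0.002,0.01]]]' 80
python3 st.py .5187 .1349 .246 94.6
```

```text
t: 9.07
eef_pos: [0.5197, 0.1351, 0.2428]
tool_rot: [0.0, 0.678, 0.735, 0.001]
contact_force: [-5.9, -1.1, 10.1]
gripper_width: 0.274
t 9.07 pos [0.5197 0.1351 0.2428] q [-0.44  0.32  0.09  1.95 -0.04  0.87  1.31] F [-5.9 -1.1 10.1] w 0.274
yaw 94.57 tilt z [ 0.0022  0.0014 -1.    ]
tool shift [-0.0001 -0.001  -0.0032] 0.0034
rotvec [ 0.0023 -0.0012 -0.0005]
```

```bash
python3 -m creep '[[[0.0023,-0.001,0,0,-0.0015,0.002,0.01],[0,0,0,0,-0.0004,0.002,0.01],[0,0,0,0,-0.0004,0.002,0.01]]]' 80
python3 st.py .5187 .1349 .238 94.6
```

```text
t: 9.32
eef_pos: [0.5192, 0.135, 0.2407]
tool_rot: [0.001, 0.679, 0.735, 0.002]
contact_force: [-3.4, -0.9, 9.2]
gripper_width: 0.27
t 9.32 pos [0.5192 0.135  0.2407] q [-0.44  0.32  0.09  1.96 -0.04  0.86  1.31] F [-3.4 -0.9  9.2] w 0.27
yaw 94.54 tilt z [ 0.0047  0.0019 -1.    ]
tool shift [-0.0001 -0.0005  0.0027] 0.0028
rotvec [ 0.0048 -0.0016 -0.0011]
```

```bash
python3 -m creep '[[[0.0048,-0.0016,0.001,0,-0.001,0.003,0.01],[0.002,0,0,0,-0.0006,0.003,0.01],[0.002,0,0,0,-0.0006,0.003,0.01],[0.002,0,0,0,-0.0006,0.003,0.01]]]' 80
python3 st.py .5187 .1349 .23 94.6
```

```text
t: 9.65
eef_pos: [0.5194, 0.1351, 0.2344]
tool_rot: [-0.0, 0.679, 0.734, 0.002]
contact_force: [-2.8, -1.1, 8.7]
gripper_width: 0.271
t 9.65 pos [0.5194 0.1351 0.2344] q [-0.44  0.33  0.09  1.96 -0.04  0.85  1.31] F [-2.8 -1.1  8.7] w 0.271
yaw 94.42 tilt z [ 0.0019  0.0024 -1.    ]
tool shift [-0.0001 -0.0007  0.0044] 0.0045
rotvec [ 0.0021 -0.0022 -0.0031]
```

```bash
python3 -m creep '[[[0.003,-0.002,-0.003,0,-0.0012,0.003,0.01],[0.001,0,0,0,-0.0007,0.003,0.01],[0.001,0,0,0,-0.0007,0.003,0.01],[0.001,0,0,0,-0.0007,0.003,0.01]]]' 80
python3 st.py .5187 .1349 .22 94.6
```

```text
t: 9.98
eef_pos: [0.5191, 0.1351, 0.2277]
tool_rot: [0.0, 0.679, 0.735, 0.002]
contact_force: [-2.5, -1.2, 7.8]
gripper_width: 0.272
t 9.98 pos [0.5191 0.1351 0.2277] q [-0.44  0.34  0.08  1.97 -0.04  0.83  1.32] F [-2.5 -1.2  7.8] w 0.272
yaw 94.54 tilt z [ 0.0037  0.0026 -1.    ]
tool shift [-0.0001 -0.0005  0.0077] 0.0078
rotvec [ 0.0039 -0.0023 -0.001 ]
```

```bash
python3 -m creep '[[[0.004,-0.002,-0.001,0,-0.0011,0.003,0.01],[0.001,0,0,0,-0.0006,0.003,0.01],[0.001,0,0,0,-0.0006,0.003,0.01]]]' 80
python3 st.py .5187 .1349 .2125 94.6
```

```text
t: 10.23
eef_pos: [0.5192, 0.1351, 0.2226]
tool_rot: [0.001, 0.678, 0.735, 0.002]
contact_force: [-2.3, -1.3, 7.3]
gripper_width: 0.271
t 10.23 pos [0.5192 0.1351 0.2226] q [-0.44  0.35  0.08  1.97 -0.04  0.82  1.32] F [-2.3 -1.3  7.3] w 0.271
yaw 94.56 tilt z [ 0.0038  0.0021 -1.    ]
tool shift [-0.0002 -0.0006  0.0101] 0.0101
rotvec [ 0.0039 -0.0018 -0.0008]
```

```bash
python3 -m creep '[[[0.004,-0.002,-0.001,0,-0.0011,0.0025,0.01],[0.001,0,0,0,-0.0006,0.0025,0.01],[0.001,0,0,0,-0.0004,0.0015,0.01]]]' 80
python3 st.py .5187 .1349 .2125 94.6
```

```text
t: 10.48
eef_pos: [0.5191, 0.135, 0.2193]
tool_rot: [0.001, 0.678, 0.735, 0.001]
contact_force: [-1.9, -1.3, 4.3]
gripper_width: 0.271
t 10.48 pos [0.5191 0.135  0.2193] q [-0.44  0.35  0.08  1.97 -0.04  0.81  1.32] F [-1.9 -1.3  4.3] w 0.271
yaw 94.58 tilt z [ 0.0029  0.0012 -1.    ]
tool shift [-0.0001 -0.0005  0.0068] 0.0068
rotvec [ 0.003  -0.001  -0.0004]
```

```bash
python3 -m creep '[[[0.003,-0.001,0,0,-0.0009,0.002,0.01],[0.001,0,0,0,-0.0004,0.0015,0.01],[0,0,0,0,0,0.0015,0.01]]]' 80
python3 st.py .5187 .1349 .2125 94.6
```

```text
t: 10.73
eef_pos: [0.518, 0.135, 0.214]
tool_rot: [-0.0, 0.678, 0.735, -0.0]
contact_force: [0.5, -0.9, -3.1]
gripper_width: 0.27
t 10.73 pos [0.518 0.135 0.214] q [-0.44  0.36  0.08  1.98 -0.04  0.81  1.32] F [ 0.5 -0.9 -3.1] w 0.27
yaw 94.56 tilt z [-4.e-04  3.e-04 -1.e+00]
tool shift [-0.0001  0.0007  0.0015] 0.0017
rotvec [-0.0004 -0.0003 -0.0006]
```

The load is down to the drift's own weight, so the plug has let go. A little further until the collar touches, then I'll check with a picture.

```bash
python3 -m creep '[[[0,0,0,0,0.0006,0.001,0.01],[0,0,0,0,0,0.001,0.01]]]' 80
python3 st.py .5187 .1349 .2125 94.6; python3 -c "
from h import *
c=snap('scene','s9');u,v=map(int,proj(c,[.52,.135,.06]));
im=c['color'][v-70:v+50,u-70:u+70,::-1]
cv2.imwrite('pics/s9c.png',cv2.resize(im,None,fx=5,fy=5,interpolation=cv2.INTER_CUBIC))"
```

```text
t: 10.9
eef_pos: [0.5184, 0.1351, 0.2122]
tool_rot: [-0.001, 0.678, 0.735, -0.0]
contact_force: [-8.0, -2.3, 22.3]
gripper_width: 0.275
t 10.9 pos [0.5184 0.1351 0.2122] q [-0.44  0.36  0.08  1.98 -0.04  0.8   1.32] F [-8.  -2.3 22.3] w 0.275
yaw 94.57 tilt z [-1.3e-03  1.0e-04 -1.0e+00]
tool shift [-0.0002  0.0002 -0.0003] 0.0004
rotvec [-0.0012 -0.0002 -0.0005]
```

View pics/s9c.png

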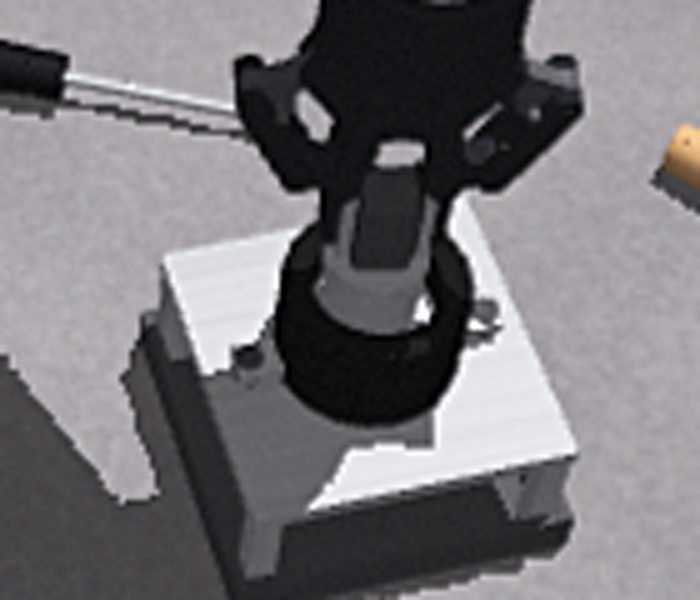

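```bash
python3 -m creep '[[[-0.001,0,0,0,0,-0.003,0.01],[0,0,0,0,0,-0.004,0.01],[0,0,0,0,0,-0.005,0.01],[0,0,0,0,0,-0.005,0.01]]]' 80
python3 st.py .5187 .1350 .24 94.6
```

```text
t: 11.28
eef_pos: [0.518, 0.135, 0.2292]
tool_rot: [-0.001, 0.678, 0.735, -0.001]
contact_force: [-0.3, 0.4, -2.5]
gripper_width: 0.274
t 11.28 pos [0.518  0.135  0.2292] q [-0.44  0.34  0.09  1.97 -0.04  0.84  1.32] F [-0.3  0.4 -2.5] w 0.274
yaw 94.58 tilt z [-1.8e-03 -4.0e-04 -1.0e+00]
tool shift [-0.0001  0.0006 -0.0108] 0.0108
rotvec [-0.0019  0.0003 -0.0004]
```

```bash
python3 -m creep '[[[-0.002,0,0,0,0.0006,-0.005,0.01],[0,0,0,0,0,-0.006,0.01],[0,0,0,0,0,-0.006,0.01],[0,0,0,0,0.0004,-0.006,0.01],[-0.001,0,0,0,0,-0.006,0.01]]]' 80
python3 st.py .5187 .1350 .29 94.6
```

```text
t: 11.7
eef_pos: [0.519, 0.1351, 0.2611]
tool_rot: [0.001, 0.678, 0.735, 0.0]
contact_force: [-0.1, 0.1, -2.8]
gripper_width: 0.27
t 11.7 pos [0.519  0.1351 0.2611] q [-0.45  0.3   0.09  1.94 -0.03  0.91  1.31] F [-0.1  0.1 -2.8] w 0.27
yaw 94.58 tilt z [ 1.2e-03 -3.0e-04 -1.0e+00]
tool shift [-0.0001 -0.0003 -0.0289] 0.0289
rotvec [ 0.0011  0.0004 -0.0003]
```

```bash
python3 -m creep '[[[0.001,0,0,0,-0.0003,-0.006,0.01],[0,0,0,0,0,-0.008,0.01],[0,0,0,0,0,-0.01,0.01],[0,0,0,0,0,-0.015,0.01],[0,0,0,0,0,-0.015,0.01],[0,0,0,0,0,-0.01,0.01],[0,0,0,0,0,0,0.01]]]' 80
python3 st.py .546 -.101 .305 94.6; python3 -c "
from h import *
c=snap('wrist','w10')
u,v=map(int,proj(c,[.518,.135,.128]));print(u,v)
im=c['color'][max(v-50,0):v+50,u-60:u+60,::-1]
cv2.imwrite('pics/w10c.png',cv2.resize(im,None,fx=6,fy=6,interpolation=cv2.INTER_CUBIC))"
```

```text
t: 12.28
eef_pos: [0.5188, 0.135, 0.3331]
tool_rot: [0.001, 0.678, 0.735, 0.001]
contact_force: [0.4, -0.0, -2.3]
gripper_width: 0.269
t 12.28 pos [0.5188 0.135  0.3331] q [-0.45  0.22  0.1   1.86 -0.02  1.06  1.3 ] F [ 0.4 -0.  -2.3] w 0.269
yaw 94.57 tilt z [ 2.3e-03  5.0e-04 -1.0e+00]
tool shift [-0.2375  0.0083  0.0281] 0.2392
rotvec [ 0.0023 -0.0004 -0.0006]
281 194
```

View pics/w10c.png

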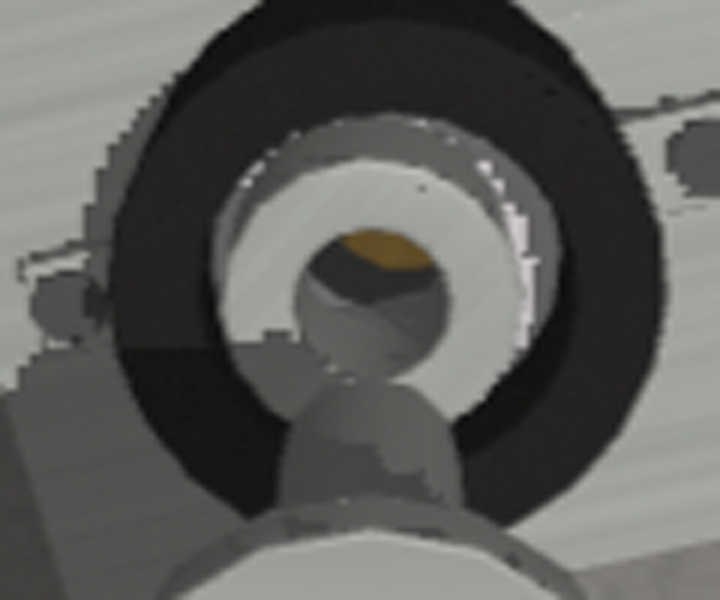

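Brass now appears much deeper through the bore (crop (390,250)). I check its depth and move to the rack.

```bash
python3 - <<'E'
from h import *
c=load('w10');Z=cloud(c);r=c['color'].astype(int)
m=(r[...,0]-r[...,2]>40); m[:,:240]=0;m[:,330:]=0;m[:150]=0;m[215:]=0
print(m.sum(),Z[m].mean(0),np.median(Z[m][:,2]))
E
python3 -m creep '[[[0.002,0,0,-0.03,0.001,0,0.01],[0,0,0,-0.035,0.001,0,0.01],[0,0,0,-0.035,0.001,0,0.01],[0,0,0,-0.035,0.001,0,0.01],[0,0,0,-0.035,0.001,0,0.01],[0,0,0,-0.03,0.001,0,0.01],[0,0,0,-0.02,0.001,0,0.01],[0,0,0,0,0,0,0.01]]]' 80
python3 st.py .5465 -.1010 .305 94.6
```

```text
51 [0.53596912 0.13952969 0.03323953] 0.033233053765994884
t: 13.0
eef_pos: [0.542, -0.0897, 0.3262]
tool_rot: [-0.003, 0.675, 0.738, -0.003]
contact_force: [0.8, 0.3, -2.2]
gripper_width: 0.272
t 13.0 pos [ 0.542  -0.0897  0.3262] q [-0.14  0.25  0.23  1.84 -0.07  1.06  1.77] F [ 0.8  0.3 -2.2] w 0.272
yaw 95.1 tilt z [-7.7e-03  1.0e-04 -1.0e+00]
tool shift [-0.0117  0.0037  0.0212] 0.0245
rotvec [-0.0077 -0.0008  0.0088]
```

The plug's top face is at 33 mm, i.e. floor 5 mm plus 28 mm, so it stands upright in the tray.

```bash
python3 -m creep '[[[-0.0077,-0.001,0.009,-0.0117,0.004,0.02,0.01],[0,0,0,0,0,0.02,0.01],[0,0,0,0,0,0.015,0.01],[0,0,0,0,0,0,0.01]]]' 80
python3 st.py .5466 -.1015 .26 94.6
```

```text
t: 13.33
eef_pos: [0.5461, -0.1032, 0.2675]
tool_rot: [-0.0, 0.68, 0.733, -0.001]
contact_force: [-0.5, -0.4, -2.4]
gripper_width: 0.272
t 13.33 pos [ 0.5461 -0.1032  0.2675] q [-0.11  0.32  0.23  1.89 -0.09  0.93  1.81] F [-0.5 -0.4 -2.4] w 0.272
yaw 94.3 tilt z [-1.1e-03 -4.0e-04 -1.0e+00]
tool shift [0.0016 0.0006 0.0075] 0.0077
rotvec [-0.0012  0.0003 -0.0053]
```

```bash
python3 -m creep '[[[-0.001,0,-0.005,0.0016,0.0006,0.008,0.01],[0,0,0,0,0,0.004,0.01],[0,0,0,0,0,0,0.01]]]' 80
python3 st.py .5466 -.1015 .245 94.6; python3 -c "
from h import *
c=snap('wrist','w11')
u,v=map(int,proj(c,[.546,-.101,.088]));print(u,v)
im=c['color'][max(v-50,0):v+50,u-60:u+60,::-1]
cv2.imwrite('pics/w11c.png',cv2.resize(im,None,fx=6,fy=6,interpolation=cv2.INTER_CUBIC))"
```

```text
t: 13.58
eef_pos: [0.5463, -0.0999, 0.254]
tool_rot: [-0.001, 0.677, 0.736, -0.001]
contact_force: [0.2, 0.2, -3.6]
gripper_width: 0.272
t 13.58 pos [ 0.5463 -0.0999  0.254 ] q [-0.11  0.34  0.23  1.91 -0.1   0.91  1.81] F [ 0.2  0.2 -3.6] w 0.272
yaw 94.7 tilt z [-2.3e-03  4.0e-04 -1.0e+00]
tool shift [-0.0017  0.0002  0.009 ] 0.0091
rotvec [-0.0023 -0.0006  0.0018]
280 211
```

View pics/w11c.png

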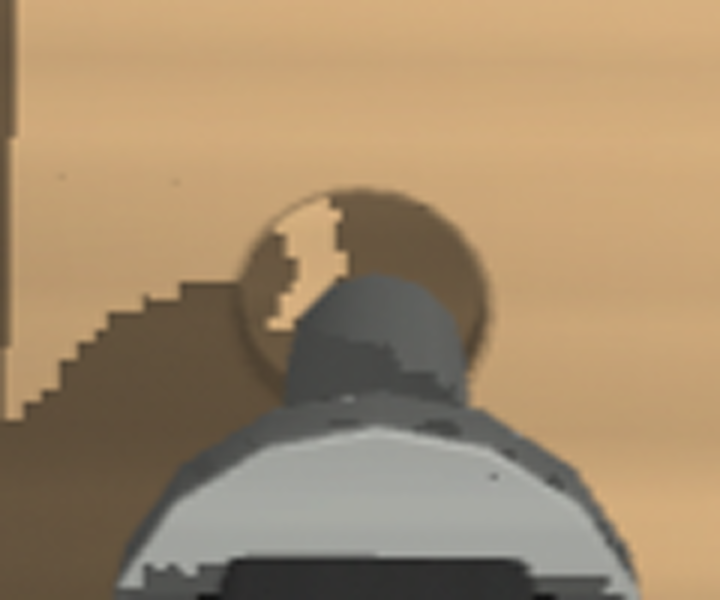

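The rod is centred over the hole apart from about 1.5 mm, which matches the numbers. Going down.

```bash
python3 -m creep '[[[-0.002,0,0.002,-0.0017,0,0.004,0.01],[0,0,0,0,0,0.006,0.01],[0,0,0,0,0,0.006,0.01],[0,0,0,0,0,0,0.01]]]' 80
python3 st.py .5466 -.1015 .20 94.6
```

```text
t: 13.97
eef_pos: [0.5479, -0.1008, 0.2391]
tool_rot: [0.001, 0.678, 0.735, 0.002]
contact_force: [-1.0, -0.1, -2.9]
gripper_width: 0.268
t 13.97 pos [ 0.5479 -0.1008  0.2391] q [-0.11  0.36  0.22  1.92 -0.1   0.87  1.82] F [-1.  -0.1 -2.9] w 0.268
yaw 94.67 tilt z [ 4.6e-03  9.0e-04 -1.0e+00]
tool shift [-0.0006 -0.0016  0.0391] 0.0391
rotvec [ 0.0046 -0.0005  0.0012]
```

```bash
python3 -m creep '[[[0.0046,0,0.001,-0.0006,-0.0016,0.002,0.01],[0,0,0,0,0,0.005,0.01],[0.001,0,0,0,-0.0005,0.006,0.01],[0.001,0,0,0,-0.0005,0.006,0.01],[0.001,0,0,0,-0.0005,0.006,0.01]]]' 80
python3 st.py .5466 -.1015 .18 94.6
```

```text
t: 14.38
eef_pos: [0.5455, -0.102, 0.2131]
tool_rot: [-0.0, 0.678, 0.735, -0.0]
contact_force: [0.3, -0.3, -2.4]
gripper_width: 0.271
t 14.38 pos [ 0.5455 -0.102   0.2131] q [-0.1   0.39  0.22  1.94 -0.11  0.82  1.83] F [ 0.3 -0.3 -2.4] w 0.271
yaw 94.59 tilt z [-9.e-04  1.e-04 -1.e+00]
tool shift [0.0004 0.0012 0.0331] 0.0332
rotvec [-0.0009 -0.0002 -0.0001]
```

```bash
python3 -m creep '[[[-0.001,0,0,0.0004,0.0012,0.005,0.01],[0,0,0,0,0,0.006,0.01],[0,0,0,0,-0.0005,0.006,0.01],[0.001,0,0,0,-0.0005,0.006,0.01],[0.001,0,0,0,-0.0005,0.004,0.01],[0,0,0,0,0,0.003,0.01]]]' 80
python3 st.py .5466 -.1015 .174 94.6
```

```text
t: 14.88
eef_pos: [0.5444, -0.1014, 0.1783]
tool_rot: [-0.002, 0.678, 0.735, -0.002]
contact_force: [-1.5, -0.2, -2.0]
gripper_width: 0.271
t 14.88 pos [ 0.5444 -0.1014  0.1783] q [-0.09  0.44  0.21  1.97 -0.13  0.75  1.84] F [-1.5 -0.2 -2. ] w 0.271
yaw 94.6 tilt z [-4.6e-03  1.0e-04 -1.0e+00]
tool shift [-0.0003  0.0022  0.0043] 0.0048
rotvec [-0.0046 -0.0005  0.    ]
```

```bash
python3 -m creep '[[[-0.0046,0,0,0,0.0022,0.002,0.01],[0,0,0,0,0,0.0015,0.01],[0,0,0,0,0,0.001,0.01]]]' 80
python3 st.py .5466 -.1015 .172 94.6
```

```text
t: 15.13
eef_pos: [0.5466, -0.1012, 0.1727]
tool_rot: [-0.0, 0.678, 0.735, 0.0]
contact_force: [-0.4, -0.2, -1.6]
gripper_width: 0.27
t 15.13 pos [ 0.5466 -0.1012  0.1727] q [-0.09  0.45  0.2   1.97 -0.13  0.74  1.84] F [-0.4 -0.2 -1.6] w 0.27
yaw 94.6 tilt z [-3.e-04  5.e-04 -1.e+00]
tool shift [-0.0003 -0.      0.0007] 0.0007
rotvec [-0.0003 -0.0005 -0.    ]
```

```bash
python3 -m creep '[[[0,0,0,0,0,0.0008,0.01],[0,0,0,0,0,0.0004,0.01]]]' 80
python3 st.py .5466 -.1015 .172 94.6
```

```text
t: 15.3
eef_pos: [0.5468, -0.1013, 0.1724]
tool_rot: [-0.0, 0.678, 0.735, 0.0]
contact_force: [-2.8, -0.2, 2.0]
gripper_width: 0.271
t 15.3 pos [ 0.5468 -0.1013  0.1724] q [-0.09  0.45  0.2   1.97 -0.13  0.74  1.84] F [-2.8 -0.2  2. ] w 0.271
yaw 94.59 tilt z [ 1.e-04  7.e-04 -1.e+00]
tool shift [-0.0002 -0.0003  0.0004] 0.0005
rotvec [ 0.0001 -0.0007 -0.0002]
```

Seated on the rack (load reversed, +5 N). Release.

```bash
python3 -m creep '[[[0,0,0,0,0,0,0.03],[0,0,0,0,0,0,0.04],[0,0,0,0,0,0,0.06],[0,0,0,0,0,0,0.0854],[0,0,0,0,0,0,0.0854],[0,0,0,0,0,0,0.0854],[0,0,0,0,0,0,0.0854],[0,0,0,0,0,0,0.0854]]]'
python3 st.py .5466 -.1015 .172 94.6
```

```text
t: 15.97
eef_pos: [0.5489, -0.1016, 0.1743]
tool_rot: [0.002, 0.678, 0.735, 0.002]
contact_force: [-0.3, 0.5, 0.2]
gripper_width: 1.004
t 15.97 pos [ 0.5489 -0.1016  0.1743] q [-0.09  0.45  0.2   1.96 -0.13  0.73  1.84] F [-0.3  0.5  0.2] w 1.004
yaw 94.59 tilt z [ 5.7e-03  3.0e-04 -1.0e+00]
tool shift [ 0.0002 -0.0023  0.0023] 0.0032
rotvec [ 0.0057  0.0001 -0.0002]
```

```bash
python3 -m creep '[[[0.005,0,0,0,-0.002,-0.01,0.0854],[0,0,0,0,0,-0.02,0.0854],[0,0,0,0,0,-0.03,0.0854],[0,0,0,0,0,-0.03,0.0854],[0,0,0,0,0.02,-0.03,0.0854],[0,0,0,0,0.03,-0.02,0.0854],[0,0,0,0,0.03,0,0.0854],[0,0,0,0,0,0,0.0854],[0,0,0,0,0,0,0.0854],[0,0,0,0,0,0,0.0854]]]'
python3 st.py; python3 -c "
from h import *
c=snap('wrist','w12');c=snap('scene','s12')
c=snap('top','t12')"
```

```text
t: 16.8
eef_pos: [0.6255, -0.0961, 0.326]
tool_rot: [-0.001, 0.679, 0.734, -0.001]
contact_force: [1.2, -0.2, 0.8]
gripper_width: 0.999
t 16.8 pos [ 0.6255 -0.0961  0.326 ] q [-0.12  0.39  0.24  1.65 -0.1   1.11  1.79] F [ 1.2 -0.2  0.8] w 0.999
yaw 94.47 tilt z [-3.5e-03 -5.0e-04 -1.0e+00]
rotvec [-0.0035  0.0002 -0.    ]
```

View pics/w12.png

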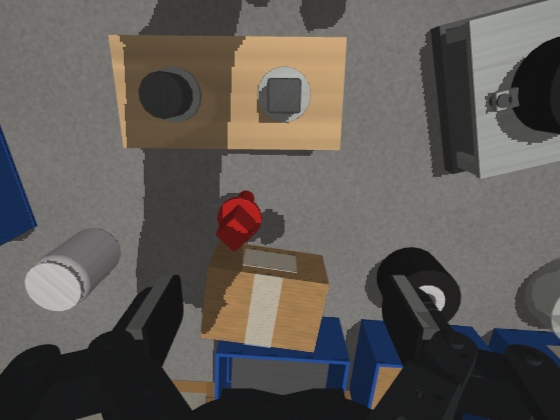

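View pics/s12.png

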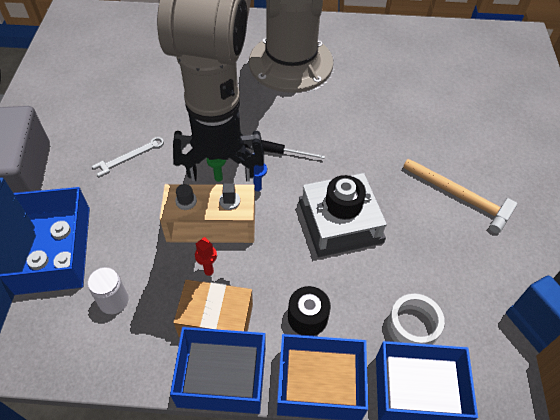

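View pics/t12.png

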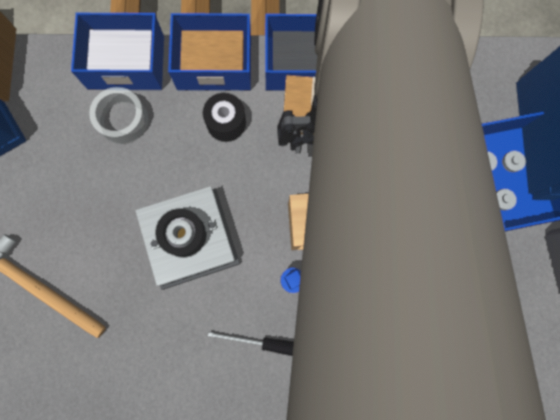

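The slim drift hangs upright at wrist pixel (284,95), and the fat one is untouched at (167,95). In the top view the bush at (181,232) shows darker brass deep inside. Last height check, then hand in.

```bash
python3 - <<'E'
from h import *
c=load('w12');Z=cloud(c)
P=Z[(Z[...,2]>.12)&(np.hypot(Z[...,0]-.547,Z[...,1]+.101)<.03)];print(len(P),np.median(P,0),P[:,2].std())
c=load('t12');P=cloud(c)[225:240,174:190];r=c['color'][225:240,174:190].astype(int);m=r[...,0]-r[...,2]>40;print('plug',m.sum(),np.median(P[m],0))
hand_in()
E
```

```text
2106 [ 0.54199827 -0.10210528  0.13710888] 0.12949697225915055
plug 41 [0.52978744 0.15069432 0.03338498]
the job is handed in; nothing more can be done
```

I took the slim drift from the rack, pressed the plug out into the tray, hung the drift back in its own hole and handed the job in at about 17 s of the 72 s allowed.

- **Press:** the drift entered the bush at the measured spot without touching its face. The plug slid under roughly 10–13 N. After it let go, the collar landed on the bush with about 25 N, under the 40 N limit.
- **Plug:** two views put its upper face at 33 mm, which is the 5 mm tray floor plus its 28 mm length. It therefore lies free and upright in the tray.
- **Drift:** the last pictures show it upright in its rack hole. Its head top is at about 137 mm, against 136 mm at the start. The gripper is open and well clear.
- **Fat drift and look-alikes:** the fat drift hangs where it was, and the look-alikes that are in view look unmoved.

**Checks that disagreed:**
- The triangulated height of the drift's head was 132 mm; the depth pictures and the given sizes said 136 mm. I trusted the latter.
- The cameras differed by 2–3 mm in x, so I took all positions from the wrist camera.
- The last depth check of the drift's head had a large spread, 0.13 m standard deviation. I put that down to stray readings and did not look into it; the median and the pictures agree.

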